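# Unpin the dish carrier from the imager and move it to its cradle

## Task

Unload the dish imager: pull up the red sprung plunger, twist it so that it stays up by itself and let go of it, then draw the dish carrier by its black pull knob right out of the hood onto the loading shelf and let go of it there. Take the carrier again across the middle of its long sides, lift it, and keeping it level lower it gently into the blue cradle so that it lies centred on both saddles between the cheeks. Leave the plunger latched up, let go of everything, and do not disturb the bottle, the beaker or the tip box.

Things in the scene. Friction and masses are not known exactly. Their poses are not given: they have to be found in the camera images.
- imager: Dish imager, fixed: pale case 300 mm long, 240 wide, 79 high, dark hood on top (x 0 to 160, 121 wide, roof at z 113). Origin on the bench under the middle of the hood's front face; x into the hood (the carrier is drawn out along -x), z up. Hood channel 61 wide, ceiling z 101. On the hood at x 118 a low black cap (top z 123); behind it, x 180 to 295, an optics head 200 wide, top z 140.
- shelf_mid (a point): Middle of the top of the aluminium loading shelf in front of the hood, 80 mm above the bench and level with the channel's floor, imager axes. The shelf is 200 mm long (up to the hood's face), 40 wide, 10 thick, on one post near its outer end; free space on both sides of it for fingers.
- plunger_grip (a point): Middle of the plunger's red T-handle, a bar 60 mm long (this x axis), 14 thick, 22 high, on a 12 mm stem; take it from above across its thickness. With the plunger down it is at x 45, y 18, z 161 of the imager. z is the plunger's upright axis. Below it a slotted steel sleeve, 30 mm across, stands up to z 135; a cross pin on the stem sits in its slot, which runs along the imager's x.
- plunger_lift (a joint): How far the plunger is pulled up, m: 0 down (its pin is 9 mm deep in a hole of the carrier), 0.017 at the top stop. Spring: about 5 N at 0, 12 N at the top, plus 1 N of weight. Above 0.013 the cross pin is clear of the sleeve's slot and the handle can be turned; turned and let go, it rests on the sleeve at about 0.013. Let go unturned, it drops back.
- plunger_turn (a joint): Turn of the T-handle about its upright axis, rad, positive anticlockwise from above. 0: bar along the slot, which blocks turning until it is pulled up. Stops at 1.5 either way. Turn it 1 rad or more, either way, to latch it.
- carrier_mid (a point): Centre (half-way up) of the loose carrier's aluminium plate, 190 mm long (x), 57 wide (y), 16 thick (z up), about 0.4 kg, three dishes let into its top and three index holes beside them. Starts at x 45, y 0, z 88 of the imager, same axes, its last 50 mm out of the hood. Clear of the hood when this point is at imager x below -95; it balances on the shelf to about -160.
- carrier_pull (a point): Middle of the black pull knob, round and upright, 18 mm across, 22 high, on a 10 mm stem, near the carrier's front end: 85 mm from its middle (carrier x -85) and 27 mm above carrier_mid. The plate's top is 19 mm below this point.
- cradle_seat (a point): Blue cradle, fixed: centre of its seat, 30 mm above the bench, level with the padded tops of its two saddles at x -65 and 65 (22 long). x along the cradle, z up. Cheeks beside the saddles, 67 mm apart, rise 18 mm and flare outward. Open between the saddles down to a base plate (210 by 110, top at 10 mm), so there is finger room. The carrier's middle belongs over this point, either way round.
- reagent: Bystander: amber bottle, 72 mm across, 130 high. Origin at the centre of its underside.
- beaker: Bystander: clear beaker, 72 mm across, 85 high. Origin at the centre of its underside.
- tipbox: Bystander: blue and grey box of pipette tips, 120 by 80, 62 high. Origin at the centre of its underside.
Things that resemble listed ones, but are neither listed nor needed, are in the scene too. There is more than one size of the part that bears carrier_mid; the job needs the smallest.

How it is judged:
On the way, in this order (a step that is already met when the one before it is completed fails the run):
1. the plunger stays up by itself, pulled and twisted, with nothing touching it, while the carrier is still in the hood (value of joint plunger_lift above 0.0105 m and (value of joint plunger_turn above 0.45 rad or value of joint plunger_turn below -0.45 rad) and contact force between the fingers and plunger_turn below 0.1 N and x of carrier_mid in the frame of imager above 0 m), for 0.3 s.
2. the carrier is fully out of the hood, lies on the loading shelf and is let go of (x of carrier_mid in the frame of imager below -0.093 m and z of carrier_mid in the frame of imager between 0.084 and 0.092 m and angle between carrier_mid's own z axis and vertical below 0.06 rad and linear speed of carrier below 0.03 m/s and contact force between the fingers and carrier below 0.1 N and contact force between carrier and imager above 1 N), for 0.2 s.
3. the carrier is held at its middle and lifted off the shelf (z of carrier_mid in the frame of imager above 0.093 m and contact force between the fingers and carrier above 1 N and distance between the grasp point and carrier_mid below 0.05 m), for 0.1 s.
At the end, for the whole second after the job is handed in: Carrier at rest, level within 3 degrees and let go of on both saddles of the cradle: height within 4 mm, 9 mm sideways, 20 mm lengthways, 0.1 rad in yaw. Plunger still latched up: lifted over 10.5 mm, turned over 0.45 rad either way (x of carrier_mid in the frame of cradle_seat between -0.02 and 0.02 m and y of carrier_mid in the frame of cradle_seat between -0.009 and 0.009 m and z of carrier_mid in the frame of cradle_seat between 0.004 and 0.012 m and angle between the x axis of carrier_mid and the x axis of cradle_seat, either way round below 0.1 rad and angle between carrier_mid's own z axis and vertical below 0.06 rad and linear speed of carrier below 0.02 m/s and contact force between the fingers and carrier below 0.1 N and value of joint plunger_lift above 0.0105 m and (value of joint plunger_turn above 0.45 rad or value of joint plunger_turn below -0.45 rad)); the robot touches nothing.
It fails at once if the carrier tilts by more than 20 degrees (angle between carrier_mid's own z axis and vertical above 0.35 rad).
It fails at once if the carrier is dropped (moves faster than 0.5 m/s while not held, as after a fall of 13 mm) (linear speed of carrier above 0.5 m/s and contact force between the fingers and carrier below 0.1 N).
It fails at once if the bottle is pushed more than 30 mm (distance of reagent from where it was at the start of the episode above 0.03 m).
It fails at once if the beaker is pushed more than 30 mm (distance of beaker from where it was at the start of the episode above 0.03 m).
It fails at once if the tip box is pushed more than 30 mm (distance of tipbox from where it was at the start of the episode above 0.03 m).
It also fails if it takes over 69 s, if anything falls off the work surface, if the arm or the gripper's body presses on something with over 40 N, if the wrist force passes 120 N, or if a joint passes its speed limit or range.

## Robot

A 7-joint arm with a two-finger parallel gripper is mounted at the origin on the work surface. World frame = base frame: x ahead of the robot, y to its left, z up, the work surface at z = 0. Lengths are in m, angles in rad, forces in N, time in s.
With the tool pointing down it reaches from about 0.425 to 0.925 m from the base axis. Payload 6.8 kg.
Tool frame: the origin (TCP) lies between the finger pads; the fingertips stand 22 mm ahead of it and the grasp point (between the pads) lies 3 mm ahead of it (bot.tip_reach is the distance from the TCP to the fingertips, in m); z points along the fingers, x is the direction in which the jaws open and shut, and the axes are right-handed (so a half turn about z gives the same grasp; the last joint's range is limited). The gripper opens to 85 mm and grips with 20 to 120 N. Pads are 22 mm wide; open, the fingers measure 114 mm over their backs; the gripper's body (76 mm by 85 mm) begins 54 mm behind the grasp point. The pads swing forward as they close: fully open they stand 13 mm farther back than shut.
Start: joints at [-1.322, 0.477, 0.022, 1.555, -0.011, 1.109, -0.083], TCP at [0.236, 0.633, 0.253] pointing down, gripper open.
Joint ranges: [-2.96, 2.96], [-0.34, 2.1], [-1.41, 1.46], [0.24, 2.44], [-1.37, 4.51], [0.17, 1.92], [-2.96, 2.96]. Speed limits (rad/s): [2.39, 2.39, 3.14, 3.14, 3.14, 3.14, 3.14].

## Interface

Orientations are given as a unit quaternion [w, x, y, z].
In Python, from station import bot gives the robot as it stands.
- The arm moves only by the tool step_arm, never from a script. Its argument "targets" is a list of rows, each a list of 5 numbers: the shift along the tool's x, y, z in mm, then the turn about the tool's z in degrees, then the closure, from 0 (fully open) to 1 (shut). In form: [[dx, dy, dz, spin, jaw], ...]. A call has 1 to 20 rows; each row is the pose to reach, as a shift and turn from the pose commanded when the call began, along the tool's axes at that moment; what a row does not reach only later rows make up. A row lasts 1/12 s, in which the tool goes at most 41.7 mm and 7.16 degrees, less where a joint would pass 70% of its speed; a pose out of reach is approached as far as the arm can. A call with a gripper value outside its range is refused whole. The fingers move at their own pace and stop on an object; "newtons" is the grip in N (left out, the last holds). Time passes only in rows, so rows that repeat a pose let the fingers close. It gives the time, the measured TCP pose, the force and the opening at its end, in the units of the state.
- bot.get_obs(): the state, without advancing time (a new reading comes with each control period).
- bot.read_camera(name): name is "side" or "top"; returns a dict with "frame" (420x560x3 uint8, red, green, blue), "z_map" (420x560 float32, m along the optical axis (not along the pixel's ray), 0 where there is no reading), "fov_y" (degrees; the focal length in pixels is half the picture's height over the tangent of half this angle, whatever the lens; pixels are square), "cx", "cy" (the principal point, pixels), "R" (3x3) and "t" (3): a world point X has camera coordinates R X + t. Camera axes: x right, y down, z forward; pixel columns grow to the right and rows downward; lengths in m; the calibration is good to about 2 mm. A picture is of the moment at which its call begins.
- bot.hand_in(): hands the job in, once; it reports no verdict.
The state is a dict: "t": time; "q": joint angles; "joint_vel": joint speeds; "joint_torque": joint torques, N m; "eef_pos": TCP position; "tool_rot": TCP orientation; "contact_force": force on the tool from outside, world axes, zero at the start; "torque": the same for the moment, N m; "gripper_width": opening from 0.0 (shut) to 1.0 (fully open).
Only numpy, scipy, OpenCV 4.12 (cv2) and the standard library are available. Lean on these libraries where they do the work, as an engineer would, in place of code of your own. Each camera call takes 0.05 s, during which the arm holds its last target.

## Working session

There is one attempt and no reset: what is moved stays moved. The work goes in short steps, Python scripts to look and compute and a tool call to move; the robot and the scene stay as the last step left them, time stands still between calls to the robot, and variables do not carry over. Pictures are saved under pics/ and viewed, and the job is handed in when it is done.

Besides the shell and the picture viewer there is one more tool, called after "Emit:" as name(argument=value, ...) on one line, values as JSON. step_arm: Moves the arm, as the interface text tells. Its arguments: {"type":"object","properties":{"targets":{"type":"array"},"newtons":{"type":"number"}},"required":["targets"]}

```bash
ls; mkdir -p pics; cat > h.py <<'E'
import numpy as np,cv2
from station import bot
def cam(n,f=None):
    c=bot.read_camera(n)
    if f: cv2.imwrite('pics/'+f,c['frame'][:,:,::-1])
    return c
def world(c,u,v,z=None,zp=None):
    f=210/np.tan(np.radians(c['fov_y'])/2)
    d=np.array([(u-c['cx'])/f,(v-c['cy'])/f,1.])
    R=np.array(c['R']);t=np.array(c['t'])
    if zp is not None:
        o=-R.T@t; r=R.T@d
        return o+r*(zp-o[2])/r[2]
    return R.T@(d*z-t)
def pix(c,X):
    f=210/np.tan(np.radians(c['fov_y'])/2)
    p=np.array(c['R'])@np.array(X)+np.array(c['t'])
    return p[0]/p[2]*f+c['cx'],p[1]/p[2]*f+c['cy']
def cloud(c):
    f=210/np.tan(np.radians(c['fov_y'])/2)
    v,u=np.mgrid[0:420,0:560]
    z=c['z_map']
    P=np.stack([(u-c['cx'])/f*z,(v-c['cy'])/f*z,z],-1)-np.array(c['t'])
    return P@np.array(c['R'])
E
python3 - <<'E'
from h import *
for n in('top','side'):
    c=cam(n,n+'0.png'); np.save(n+'0.npy',c,allow_pickle=True)
    print(n,c['fov_y'],c['cx'],c['cy'],-np.array(c['R']).T@np.array(c['t']),np.array(c['R']).round(3).tolist())
o=bot.get_obs();print(o['t'],o['eef_pos'],o['tool_rot'],o['contact_force'],o['gripper_width'])
E
```

```text
pics
top 45.60435732160251 276.9817238316388 209.24674013069034 [ 0.39623351 -0.08618173  1.72424493] [[0.017, -1.0, 0.019], [-0.998, -0.018, -0.065], [0.066, -0.018, -0.998]]
side 42.63434941911389 283.6821178563943 201.00129747310126 [ 0.22671547 -1.38994654  0.98158427] [[0.976, -0.217, 0.016], [-0.106, -0.536, -0.838], [0.19, 0.816, -0.546]]
0.1 [0.23559575 0.63203185 0.25242493] [ 5.15128162e-04  8.21361531e-01  5.70407367e-01 -6.37000168e-04] [-0.34553203 -0.0422033  -0.71479163] 0.9964507908968983
```

View pics/top0.png

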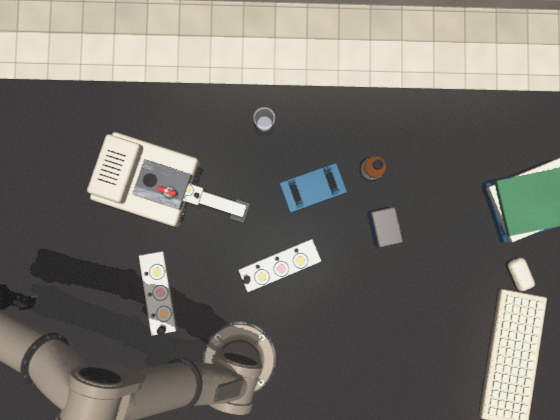

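View pics/side0.png

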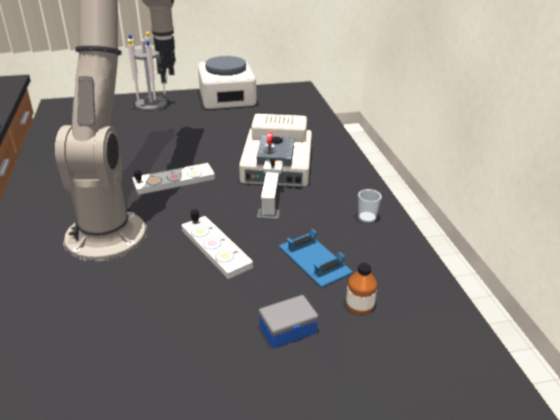

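```bash
python3 - <<'E'
from h import *
for n,(x0,y0,x1,y1),s in(('top',(80,120,260,260),4),('side',(220,100,340,230),5),('side',(270,220,360,300),6),('top',(270,150,360,220),6)):
    im=cv2.imread(f'pics/{n}0.png')[y0:y1,x0:x1]
    s=min(s,800//(x1-x0),600//(y1-y0)); cv2.imwrite(f'pics/{n}crop{x0}.png',cv2.resize(im,None,fx=s,fy=s,interpolation=cv2.INTER_CUBIC)); print(s)
c=np.load('top0.npy',allow_pickle=True).item();P=cloud(c)
np.set_printoptions(precision=3,suppress=True,linewidth=150)
for u,v in((170,165),(150,180),(168,190),(220,205),(205,200),(190,190),(180,205),(120,160),(313,187),(296,192),(333,180),(386,228)): print(u,v,P[v,u],c['frame'][v,u])
E
```

```text
4
4
6
6
170 165 [0.646 0.241 0.072] [241 237 225]
150 180 [0.589 0.294 0.121] [64 62 60]
168 190 [0.552 0.225 0.173] [219 117 114]
220 205 [0.515 0.071 0.086] [241 241 235]
205 200 [0.531 0.121 0.08 ] [240 240 236]
190 190 [0.561 0.169 0.097] [235 220 160]
180 205 [0.511 0.199 0.101] [94 97 97]
120 160 [0.647 0.385 0.146] [196 185 168]
313 187 [ 0.588 -0.241  0.009] [ 98 143 174]
296 192 [ 0.568 -0.181  0.028] [52 54 54]
333 180 [ 0.611 -0.307  0.032] [51 52 54]
386 228 [ 0.449 -0.482  0.063] [160 154 149]
```

View pics/topcrop80.png

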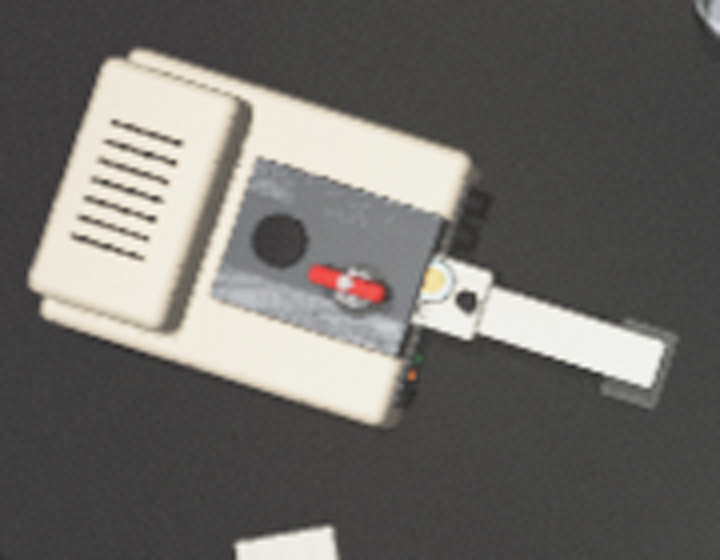

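View pics/sidecrop220.png

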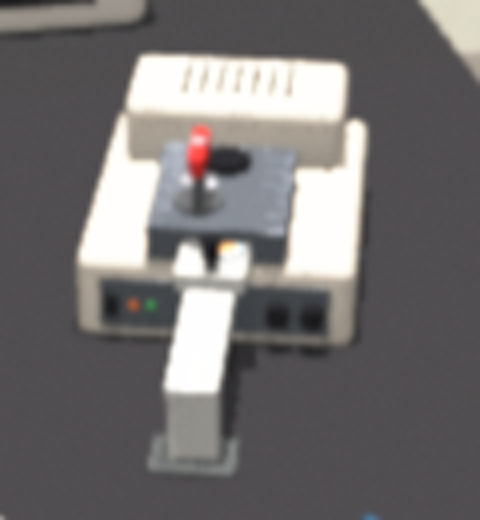

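View pics/topcrop270.png

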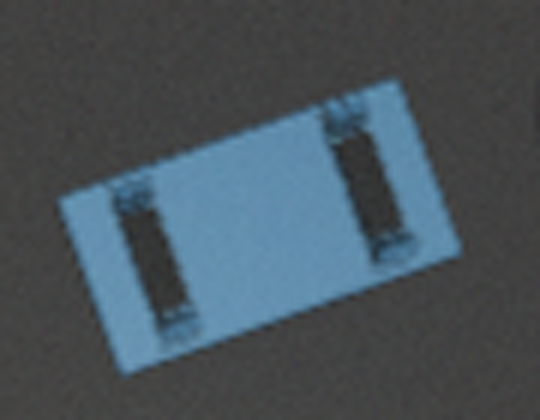

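View pics/sidecrop270.png

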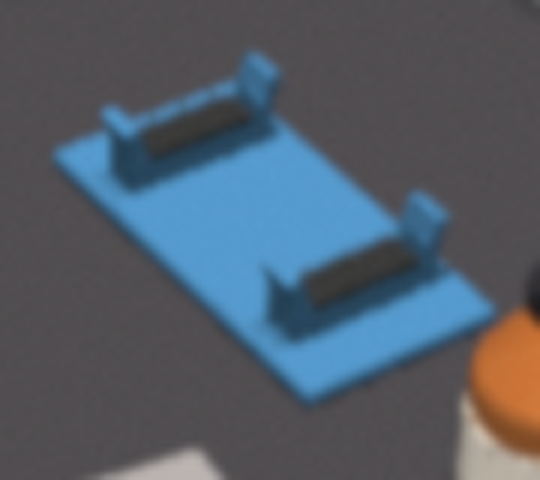

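```bash
cat > m.py <<'E'
from h import *
np.set_printoptions(precision=4,suppress=True,linewidth=150)
def plane(c,mask,z):
    cs,_=cv2.findContours(mask.astype(np.uint8),cv2.RETR_EXTERNAL,cv2.CHAIN_APPROX_NONE)
    k=max(cs,key=cv2.contourArea)[:,0]
    return np.array([world(c,u,v,zp=z)[:2] for u,v in k])
def rect(P):
    r=cv2.minAreaRect((P*1000).astype(np.float32)); return r
def near(m,u,v):
    n,l,st,ce=cv2.connectedComponentsWithStats(m.astype(np.uint8)); return l==l[v,u]
E
python3 - <<'E'
from m import *
c=np.load('top0.npy',allow_pickle=True).item();s=np.load('side0.npy',allow_pickle=True).item()
hsv=cv2.cvtColor(c['frame'],cv2.COLOR_RGB2HSV);hs=cv2.cvtColor(s['frame'],cv2.COLOR_RGB2HSV)
# cradle base
m=near((hsv[...,1]>80)&(abs(hsv[...,0].astype(int)-105)<15),313,187)
print('cradle top',rect(plane(c,m,.01)))
m=near((hs[...,1]>80)&(abs(hs[...,0].astype(int)-105)<15),313,258)
# saddles dark in top: two blobs
for (u,v) in((296,192),(333,180)):
    g=cv2.cvtColor(c['frame'],cv2.COLOR_RGB2GRAY)<75
    k=np.zeros_like(g);k[v-14:v+14,u-10:u+10]=g[v-14:v+14,u-10:u+10]
    k=near(k,u,v);print('saddle',u,rect(plane(c,k,.03)),k.sum(), [world(c,*np.argwhere(k).mean(0)[::-1],zp=.03)])
# red
for n,cc,h in(('top',c,hsv),('side',s,hs)):
    r=(h[...,1]>120)&((h[...,0]<6)|(h[...,0]>174))
    b=(slice(170,210),slice(140,190)) if n=='top' else (slice(120,150),slice(255,285))
    k=np.zeros_like(r);k[b]=r[b]; uv=np.argwhere(k).mean(0)[::-1]
    print('red',n,k.sum(),uv,world(cc,*uv,zp=.170),world(cc,*uv,zp=.161),rect(plane(cc,k,.172)))
# shelf
g=c['frame'].min(2)>215
k=np.zeros_like(g);k[190:225,204:255]=g[190:225,204:255]; k=near(k,220,205)
print('shelf',rect(plane(c,k,.08)))
# hood
Pc=cloud(c)
g=cv2.cvtColor(c['frame'],cv2.COLOR_RGB2GRAY)
k=np.zeros_like(k);k[150:215,125:200]=True
print('z stats',[ (round(a,3),int(((abs(Pc[...,2]-a)<.004)&k).sum())) for a in np.arange(.06,.18,.008)])
E
```

```text
cradle top ((587.76123046875, -240.44166564941406), (111.03013610839844, 211.6427001953125), 20.82918930053711)
saddle 296 ((565.1614990234375, -178.18258666992188), (76.79063415527344, 20.543842315673828), 19.244110107421875) 121 [array([ 0.5662, -0.1771,  0.03  ])]
saddle 333 ((609.2640380859375, -299.44012451171875), (83.46905517578125, 22.849123001098633), 19.00322914123535) 144 [array([ 0.6104, -0.2991,  0.03  ])]
red top 67 [166.4478 190.5522] [0.5507 0.2303 0.17  ] [0.5516 0.2321 0.161 ] ((546.36669921875, 214.32640075683594), (25.381893157958984, 13.843505859375), 69.20110321044922)
red side 42 [269.4762 138.4286] [0.5454 0.2082 0.17  ] [0.5489 0.226  0.161 ] ((542.594970703125, 193.23126220703125), (59.13443374633789, 16.832813262939453), 78.97624969482422)
shelf ((518.13330078125, 61.89226531982422), (141.7231903076172, 37.45589828491211), 73.06669616699219)
z stats [(np.float64(0.06), 29), (np.float64(0.068), 128), (np.float64(0.076), 1065), (np.float64(0.084), 545), (np.float64(0.092), 172), (np.float64(0.1), 186), (np.float64(0.108), 734), (np.float64(0.116), 887), (np.float64(0.124), 205), (np.float64(0.132), 135), (np.float64(0.14), 161), (np.float64(0.148), 19), (np.float64(0.156), 2), (np.float64(0.164), 24), (np.float64(0.172), 54)]
```

```bash
python3 - <<'E'
from m import *
c=np.load('top0.npy',allow_pickle=True).item();s=np.load('side0.npy',allow_pickle=True).item()
g=cv2.cvtColor(c['frame'],cv2.COLOR_RGB2GRAY).astype(np.uint8)
lsd=cv2.createLineSegmentDetector(cv2.LSD_REFINE_STD)
box=g[120:225,80:255]
L=lsd.detect(cv2.resize(box,None,fx=4,fy=4,interpolation=cv2.INTER_CUBIC))[0][:,0]
for l in L:
    if np.hypot(l[2]-l[0],l[3]-l[1])<110: continue
    l=(l+.5)/4-.5+np.array([80,120,80,120])
    for z in(.08,.113):
        a=world(c,l[0],l[1],zp=z);b=world(c,l[2],l[3],zp=z);d=b-a
        print(l.round(1),z,a[:2],b[:2],'ang',round(np.degrees(np.arctan2(d[1],d[0]))%180,2),'len',round(np.hypot(*d[:2]),4))
for z in (.126,.115): print('knob',world(c,196.7,195,zp=z))
E
```

```text
[198.6 202.7 242.3 216.8] 0.08 [0.5216 0.1419] [ 0.4775 -0.0028] ang 73.04 len 0.1513
[198.6 202.7 242.3 216.8] 0.113 [0.5191 0.1373] [ 0.4759 -0.0045] ang 73.04 len 0.1482
[ 90.3 199.1 170.1 224.8] 0.08 [0.5269 0.4964] [0.4473 0.2331] ang 73.17 len 0.275
[ 90.3 199.1 170.1 224.8] 0.113 [0.5243 0.4847] [0.4462 0.2267] ang 73.17 len 0.2695
[245.5 205.  202.2 190.8] 0.08 [ 0.5167 -0.0125] [0.561  0.1311] ang 72.85 len 0.1503
[245.5 205.  202.2 190.8] 0.113 [ 0.5143 -0.014 ] [0.5577 0.1267] ang 72.85 len 0.1473
[105.8 134.3  86.1 190.6] 0.08 [0.7429 0.4544] [0.5547 0.5112] ang 163.21 len 0.1966
[105.8 134.3  86.1 190.6] 0.113 [0.7359 0.4435] [0.5515 0.4992] ang 163.21 len 0.1926
[196.1 158.  113.7 131.4] 0.08 [0.6696 0.1542] [0.7533 0.4286] ang 73.05 len 0.2868
[196.1 158.  113.7 131.4] 0.113 [0.6642 0.1494] [0.7461 0.4183] ang 73.05 len 0.2811
[137.7 163.7 124.3 202.4] 0.08 [0.647  0.3458] [0.5179 0.3851] ang 163.05 len 0.135
[137.7 163.7 124.3 202.4] 0.113 [0.642  0.3371] [0.5155 0.3757] ang 163.05 len 0.1323
[119.3 201.8 139.  144.7] 0.08 [0.5196 0.4015] [0.7102 0.3437] ang 163.11 len 0.1992
[119.3 201.8 139.  144.7] 0.113 [0.5172 0.3917] [0.7039 0.335 ] ang 163.11 len 0.1952
knob [0.5426 0.1423 0.126 ]
knob [0.5436 0.1439 0.115 ]
```

```bash
cat > t.py <<'E'
from m import *
from scipy.spatial.transform import Rotation as Ro
A=np.radians(73.05);ex=np.array([np.cos(A),np.sin(A)]);ey=np.array([-ex[1],ex[0]])
O=.337*ex-.4779*ey
def I(x,y): return O+x*ex+y*ey
def go(xy,z,ang=None):
    o=bot.get_obs();q=o['tool_rot'];R=Ro.from_quat([q[1],q[2],q[3],q[0]]).as_matrix()
    p=np.array(o['eef_pos']);d=R.T@(np.array([xy[0],xy[1],z])-p)*1000
    a=np.degrees(np.arctan2(R[1,0],R[0,0]))
    print('t',o['t'],'pos',p,'jaw ang',a.round(2),'F',np.array(o['contact_force']).round(1),'T',np.array(o['torque']).round(2),'w',o['gripper_width'],'tilt',R[:2,2].round(4),'q',np.array(o['q']).round(2))
    print('shift',d.round(1),'spin',None if ang is None else ((a-ang+90)%180-90).round(2))
E
python3 - <<'E'
from t import *
print(I(.045,.018),I(-.04,0))
go(I(.045,.018),.255,-16.95)
E
```

```text
[0.5513 0.2313] [0.5437 0.1448]
t 0.1 pos [0.2356 0.632  0.2524] jaw ang 69.56 F [-0.3 -0.  -0.7] T [ 0.01  0.   -0.03] w 0.9964507908968983 tilt [-0.0005 -0.0016] q [-1.32  0.48  0.02  1.56 -0.01  1.11 -0.08]
shift [-265.2  435.8   -2.1] spin 86.51
```

Emit:
step_arm(targets=[[-33,54,0,10,0],[-66,108,0,18,0],[-99,162,0,26,0],[-132,216,0,34,0.2],[-165,270,0,42,0.4],[-198,324,0,50,0.5],[-231,378,0,58,0.5],[-265,436,-2,65,0.5],[-265,436,-2,72,0.5],[-265,436,-2,80,0.5],[-265,436,-2,86.5,0.5],[-265,436,-2,86.5,0.5],[-265,436,-2,86.5,0.5],[-265,436,-2,86.5,0.5],[-265,436,-2,86.5,0.5]], newtons=40)

```text
t: 1.35
eef_pos: [0.5516, 0.2316, 0.2549]
tool_rot: [0.0, 0.989, -0.148, -0.0]
contact_force: [0.4, 1.0, -0.3]
gripper_width: 0.497
```

```bash
python3 - <<'E'
from t import *
go(I(.045,.018),.165,-16.95)
for n,(x0,y0,x1,y1) in(('top',(80,120,260,260)),('side',(200,80,340,220))):
    im=cam(n)['frame'][y0:y1,x0:x1,::-1]; cv2.imwrite(f'pics/{n}1.png',cv2.resize(im,None,fx=4,fy=4,interpolation=cv2.INTER_CUBIC))
E
```

```text
t 1.35 pos [0.5516 0.2316 0.2549] jaw ang -16.97 F [ 0.4  1.  -0.3] T [-0.03 -0.02  0.03] w 0.49709538736764536 tilt [-0.0008 -0.0002] q [-0.87  0.37  0.48  1.77 -0.2   1.05 -0.62]
shift [-0.2  0.3 89.9] spin -0.02
```

View pics/side1.png

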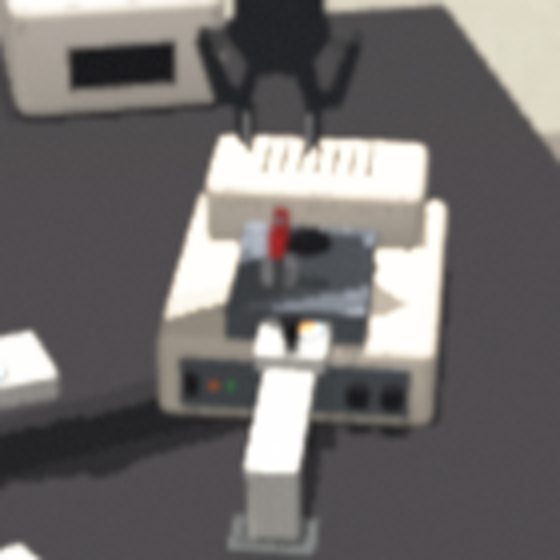

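View pics/top1.png

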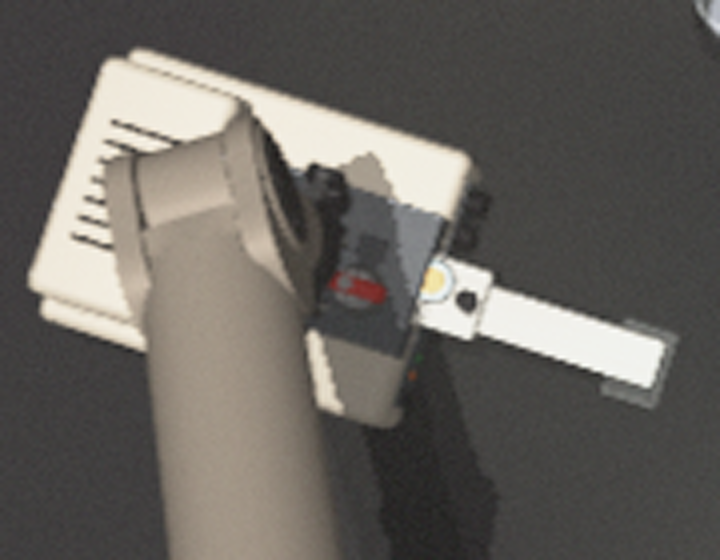

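The side view shows the two fingertips (crop columns 247 and 312) centred over the red handle at column 279. The jaws are aligned, so I'll descend and close.

Emit:
step_arm(targets=[[0,0,35,0,0.5],[0,0,65,0,0.5],[0,0,82,0,0.5],[0,0,90,0,0.5],[0,0,90,0,0.7],[0,0,90,0,1],[0,0,90,0,1],[0,0,90,0,1],[0,0,90,0,1],[0,0,90,0,1],[0,0,90,0,1],[0,0,90,0,1]], newtons=50)

```text
t: 2.45
eef_pos: [0.5515, 0.233, 0.1664]
tool_rot: [-0.001, 0.989, -0.147, -0.0]
contact_force: [-5.3, 2.0, 5.1]
gripper_width: 0.155
```

```bash
python3 - <<'E'
from t import *
go(I(.045,.018),.165,-16.95)
E
```

```text
t 2.45 pos [0.5515 0.233  0.1664] jaw ang -16.9 F [-5.3  2.   5.1] T [ 0.51  1.11 -0.02] w 0.15511637862696173 tilt [0.     0.0019] q [-0.83  0.48  0.44  1.85 -0.26  0.87 -0.57]
shift [0.3 1.7 1.4] spin 0.05
```

Emit:
step_arm(targets=[[0,0,-4,0,1],[0,0,-8,0,1],[0,0,-12,0,1],[0,0,-15,0,1],[0,0,-17,0,1],[0,0,-17,0,1],[0,0,-17,0,1]])

```text
t: 3.03
eef_pos: [0.5513, 0.2329, 0.1816]
tool_rot: [-0.0, 0.989, -0.147, -0.0]
contact_force: [0.5, 6.1, -11.7]
gripper_width: 0.152
```

```bash
python3 - <<'E'
from t import *
go(I(.045,.018),.165,-16.95)
E
```

```text
t 3.0333 pos [0.5513 0.2329 0.1816] jaw ang -16.89 F [  0.5   6.1 -11.7] T [ 1.3  -0.31  0.02] w 0.15228490978338868 tilt [-0.0002  0.0006] q [-0.84  0.46  0.45  1.84 -0.25  0.9  -0.58]
shift [ 0.4  1.5 16.6] spin 0.06
```

Emit:
step_arm(targets=[[0,0,0,-6,1],[0,0,0,-12,1],[0,0,0,-18,1],[0,0,0,-24,1],[0,0,0,-30,1],[0,0,0,-36,1],[0,0,0,-42,1],[0,0,0,-48,1],[0,0,0,-54,1],[0,0,0,-60,1],[0,0,0,-66,1],[0,0,0,-72,1],[0,0,0,-76,1],[0,0,0,-76,1],[0,0,0,-76,1]])

```text
t: 4.28
eef_pos: [0.5481, 0.2319, 0.1799]
tool_rot: [-0.001, 0.87, 0.493, -0.004]
contact_force: [-7.1, 3.9, -11.8]
gripper_width: 0.152
```

```bash
python3 - <<'E'
from t import *
go(I(.045,.018),.165,-16.95)
cam('side','s2.png');cam('top','t2.png')
im=cv2.imread('pics/s2.png')[80:220,200:340];cv2.imwrite('pics/s2c.png',cv2.resize(im,None,fx=4,fy=4,interpolation=cv2.INTER_CUBIC))
E
```

```text
t 4.2833 pos [0.5481 0.2319 0.1799] jaw ang 59.12 F [ -7.1   3.9 -11.8] T [ 1.18  1.5  -0.  ] w 0.15213943749136424 tilt [-0.0078 -0.0018] q [-0.61  0.43  0.13  1.82 -0.07  0.9   0.59]
shift [ 1.3  3.1 14.9] spin 76.07
```

View pics/s2c.png

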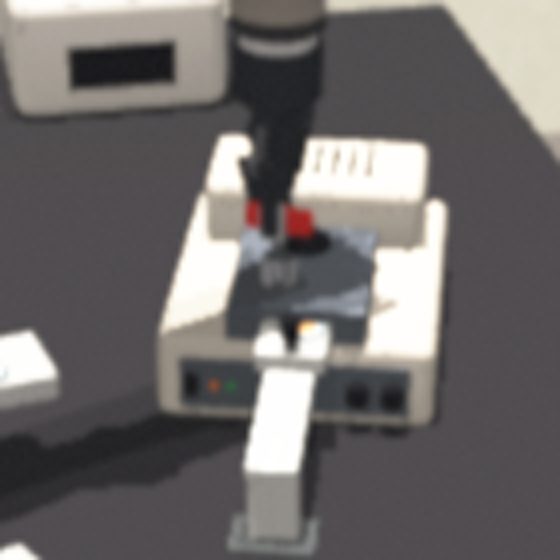

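The handle now shows broadside, red at crop columns 247–312, so it turned with the jaws by about 76°. I'll lower it a little, release and rise.

Emit:
step_arm(targets=[[0,0,1.5,0,1],[0,0,2,0,1],[0,0,2,0,0.8],[0,0,2,0,0.5],[0,0,2,0,0.4],[0,0,2,0,0.4],[0,0,-15,0,0.4],[0,0,-45,0,0.4],[0,0,-70,0,0.4],[0,0,-70,0,0.4],[0,0,-70,0,0.4],[0,0,-70,0,0.4]])

```text
t: 5.38
eef_pos: [0.5518, 0.2315, 0.2521]
tool_rot: [0.0, 0.87, 0.493, 0.0]
contact_force: [-0.7, 0.6, -0.4]
gripper_width: 0.598
```

```bash
python3 - <<'E'
from t import *
go(I(-.04,0),.25,-16.95)
c=cam('side','s3.png');d=cam('top','t3.png')
im=cv2.imread('pics/s3.png')[80:220,200:340];cv2.imwrite('pics/s3c.png',cv2.resize(im,None,fx=4,fy=4,interpolation=cv2.INTER_CUBIC))
h=cv2.cvtColor(c['frame'],cv2.COLOR_RGB2HSV)
r=(h[...,1]>120)&((h[...,0]<6)|(h[...,0]>174));k=np.zeros_like(r);k[120:150,255:290]=r[120:150,255:290]
uv=np.argwhere(k).mean(0)[::-1];print(k.sum(),uv, pix(c,[*I(.045,.018),.161]),pix(c,[*I(.045,.018),.174]))
E
```

```text
t 5.3833 pos [0.5518 0.2315 0.2521] jaw ang 59.03 F [-0.7  0.6 -0.4] T [ 0.    0.03 -0.04] w 0.598106739020234 tilt [ 0.0002 -0.0002] q [-0.61  0.35  0.15  1.75 -0.06  1.04  0.58]
shift [-78.5  37.7   2.1] spin 75.98
102 [270.2157 134.9216] (np.float64(269.84390675005585), np.float64(137.67595577764925)) (np.float64(269.8498074121758), np.float64(134.21955104271956))
```

View pics/s3c.png

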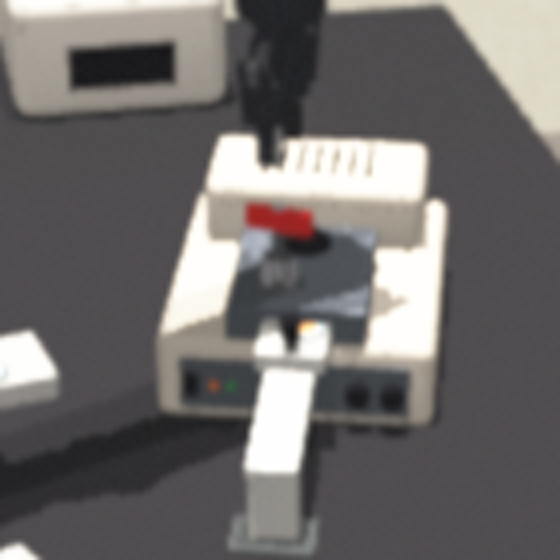

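The handle sits turned at (270, 135), about 13 mm up by itself. Next, the knob.

Emit:
step_arm(targets=[[-15,7,0,7,0.4],[-45,21,0,14,0.4],[-78.5,37.7,0,21,0.4],[-78.5,37.7,0,28,0.4],[-78.5,37.7,0,35,0.4],[-78.5,37.7,0,42,0.4],[-78.5,37.7,0,49,0.4],[-78.5,37.7,0,56,0.4],[-78.5,37.7,10,63,0.4],[-78.5,37.7,40,70,0.4],[-78.5,37.7,70,76,0.4],[-78.5,37.7,70,76,0.4],[-78.5,37.7,70,76,0.4],[-78.5,37.7,70,76,0.4]])

```text
t: 6.65
eef_pos: [0.5442, 0.1451, 0.1831]
tool_rot: [0.0, 0.989, -0.146, 0.0]
contact_force: [0.1, 0.5, 0.7]
gripper_width: 0.596
```

```bash
python3 - <<'E'
from t import *
go(I(-.04,0),.122,-16.95)
c=cam('side','s4.png');d=cam('top','t4.png')
im=cv2.imread('pics/s4.png')[80:220,200:340];cv2.imwrite('pics/s4c.png',cv2.resize(im,None,fx=4,fy=4,interpolation=cv2.INTER_CUBIC))
E
```

```text
t 6.65 pos [0.5442 0.1451 0.1831] jaw ang -16.78 F [0.1 0.5 0.7] T [ 0.02 -0.03 -0.02] w 0.5959073302560866 tilt [ 0.0004 -0.0002] q [-0.69  0.39  0.4   1.92 -0.19  0.87 -0.48]
shift [-0.4  0.5 61.1] spin 0.17
```

View pics/s4c.png

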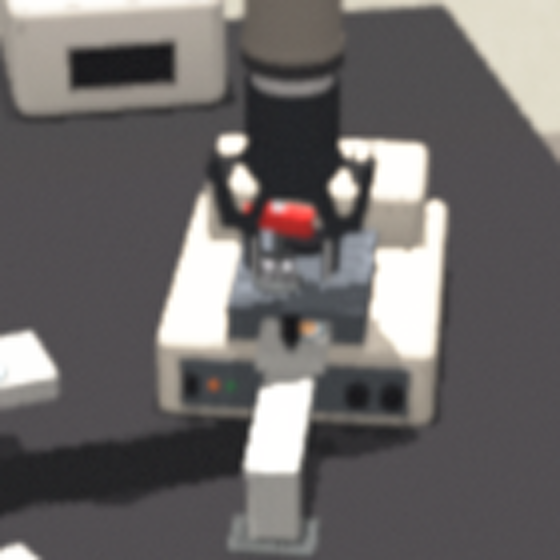

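The fingertips (columns 258 and 330 in the crop) straddle the knob at column 290, and the red handle is visible behind, between the fingers. I'll descend and grip.

Emit:
step_arm(targets=[[0,0,30,0,0.4],[0,0,50,0,0.4],[0,0,61,0,0.4],[0,0,61,0,0.7],[0,0,61,0,1],[0,0,61,0,1],[0,0,61,0,1],[0,0,61,0,1],[0,0,61,0,1],[0,0,61,0,1],[0,0,61,0,1]], newtons=40)

```text
t: 7.67
eef_pos: [0.5448, 0.1454, 0.1228]
tool_rot: [-0.001, 0.989, -0.147, 0.001]
contact_force: [-1.5, -1.4, 7.3]
gripper_width: 0.193
```

```bash
python3 - <<'E'
from t import *
go(I(-.205,0),.122,-16.95)
E
```

```text
t 7.6667 pos [0.5448 0.1454 0.1228] jaw ang -16.95 F [-1.5 -1.4  7.3] T [-0.14  0.25  0.04] w 0.1934863196625548 tilt [0.0024 0.001 ] q [-0.66  0.48  0.37  1.96 -0.24  0.75 -0.44]
shift [ -0.8 165.9   0.5] spin 0.0
```

Emit:
step_arm(targets=[[0,3,-1,0,1],[0,10,-1,0,1],[0,20,-1,0,1],[0,30,-1,0,1],[0,40,-1,0,1],[0,50,-1,0,1],[0,60,-1,0,1],[0,70,-1,0,1],[0,80,-1,0,1],[0,80,-1,0,1]])

```text
t: 8.5
eef_pos: [0.5198, 0.0656, 0.1227]
tool_rot: [0.0, 0.989, -0.149, 0.0]
contact_force: [-1.4, -3.3, 8.3]
gripper_width: 0.195
```

```bash
python3 - <<'E'
from t import *
go(I(-.205,0),.122,-16.95)
c=cam('side','s5.png');d=cam('top','t5.png')
im=cv2.imread('pics/s5.png')[80:220,200:340];cv2.imwrite('pics/s5c.png',cv2.resize(im,None,fx=4,fy=4,interpolation=cv2.INTER_CUBIC))
E
```

```text
t 8.5 pos [0.5198 0.0656 0.1227] jaw ang -17.12 F [-1.4 -3.3  8.3] T [-0.56  0.14 -0.  ] w 0.19458915277946415 tilt [-0.     -0.0009] q [-0.55  0.42  0.38  2.05 -0.23  0.71 -0.32]
shift [ 0.  82.3  0.8] spin -0.17
```

View pics/s5c.png

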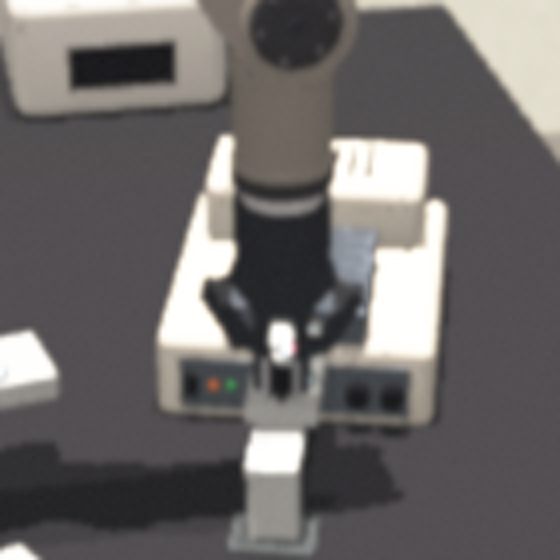

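Emit:
step_arm(targets=[[0,6,-1,0,1],[0,16,-1,0,1],[0,26,-1,0,1],[0,36,-1,0,1],[0,46,-1,0,1],[0,56,-1,0,1],[0,66,-1,0,1],[0,72,-1,0,1],[0,75,-1,0,1],[0,75,-1,0,1],[0,75,-1,0,1]])

```text
t: 9.52
eef_pos: [0.4984, -0.0035, 0.1233]
tool_rot: [0.0, 0.989, -0.148, -0.0]
contact_force: [-0.0, -1.5, -1.4]
gripper_width: 0.196
```

```bash
python3 - <<'E'
from t import *
go(I(-.205,0),.122,-16.95)
c=cam('side','s6.png');d=cam('top','t6.png')
im=cv2.imread('pics/s6.png')[100:240,200:340];cv2.imwrite('pics/s6c.png',cv2.resize(im,None,fx=4,fy=4,interpolation=cv2.INTER_CUBIC))
im=cv2.imread('pics/t6.png')[120:260,80:260];cv2.imwrite('pics/t6c.png',cv2.resize(im,None,fx=4,fy=4,interpolation=cv2.INTER_CUBIC))
E
```

```text
t 9.5167 pos [ 0.4984 -0.0035  0.1233] jaw ang -16.97 F [-0.  -1.5 -1.4] T [-0.33  0.03  0.03] w 0.19551305122774332 tilt [-0.0003 -0.0004] q [-0.44  0.39  0.39  2.11 -0.23  0.69 -0.19]
shift [0.1 9.9 1.3] spin -0.02
```

View pics/s6c.png

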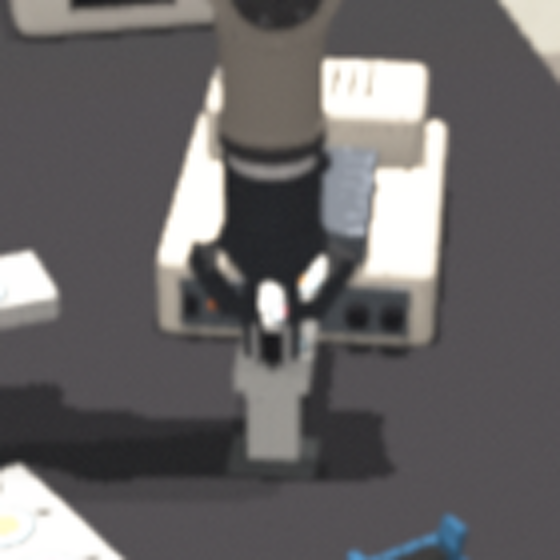

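View pics/t6c.png

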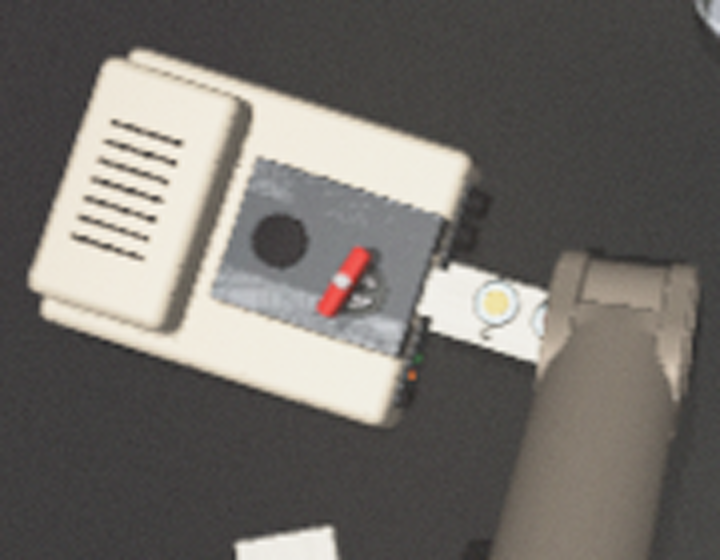

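The top view shows the red handle turned across the slot (crop 345, 280) and the carrier out, with its white end at crop x of about 440. I'll release and check.

Emit:
step_arm(targets=[[0,0,0,0,0.8],[0,0,0,0,0.4],[0,0,0,0,0.4],[0,0,0,0,0.4],[0,0,-20,0,0.4],[0,0,-55,0,0.2],[0,0,-80,0,0],[0,-40,-80,0,0],[0,-80,-80,0,0],[0,-85,-80,0,0],[0,-85,-80,0,0],[0,-85,-80,0,0]])

```text
t: 10.62
eef_pos: [0.5232, 0.0786, 0.2032]
tool_rot: [0.0, 0.989, -0.147, -0.0]
contact_force: [0.8, -0.2, -0.0]
gripper_width: 1.001
```

```bash
python3 - <<'E'
from t import *
go(I(-.11,0),.122,-16.95)
c=cam('side','s7.png');d=cam('top','t7.png')
np.save('s7.npy',c,allow_pickle=True)
im=cv2.imread('pics/s7.png')[100:240,200:340];cv2.imwrite('pics/s7c.png',cv2.resize(im,None,fx=4,fy=4,interpolation=cv2.INTER_CUBIC))
im=cv2.imread('pics/t7.png')[120:260,80:260];cv2.imwrite('pics/t7c.png',cv2.resize(im,None,fx=4,fy=4,interpolation=cv2.INTER_CUBIC))
print('pred knob side',pix(c,[*I(-.195,0),.126]),'front corners',pix(c,[*I(-.205,.0285),.096]),pix(c,[*I(-.205,-.0285),.096]))
print('pred knob top',pix(d,[*I(-.195,0),.126]),'corners',pix(d,[*I(-.205,.0285),.096]),pix(d,[*I(-.205,-.0285),.096]),pix(d,[*I(-.015,-.0285),.096]))
E
```

```text
t 10.6167 pos [0.5232 0.0786 0.2032] jaw ang -16.85 F [ 0.8 -0.2 -0. ] T [-0.06 -0.02 -0.  ] w 1.0013728674162192 tilt [-0.0003 -0.0003] q [-0.6   0.31  0.41  1.98 -0.16  0.89 -0.41]
shift [ 0.4  0.7 81.2] spin 0.1
pred knob side (np.float64(267.9301057152039), np.float64(183.08634207927082)) front corners (np.float64(258.4070336571476), np.float64(192.5895166892907)) (np.float64(276.8176813585926), np.float64(193.59668660305184))
pred knob top (np.float64(241.9756098241065), np.float64(209.53885594492579)) corners (np.float64(242.6280773981907), np.float64(219.38237909345335)) (np.float64(248.07544042631736), np.float64(202.79544053319077)) (np.float64(192.75105356106266), np.float64(184.87926988184637))
```

View pics/s7c.png

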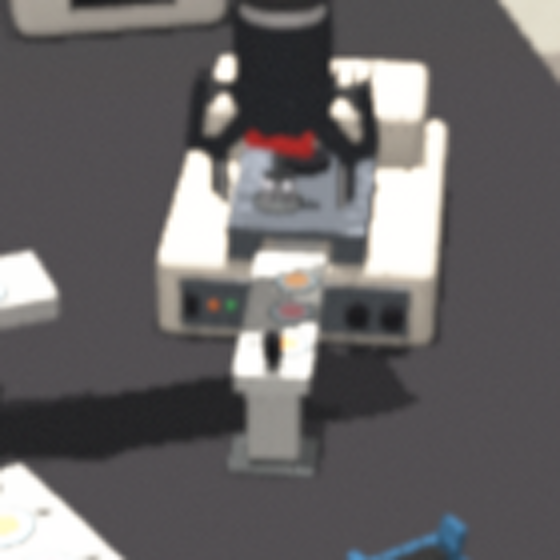

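View pics/t7c.png

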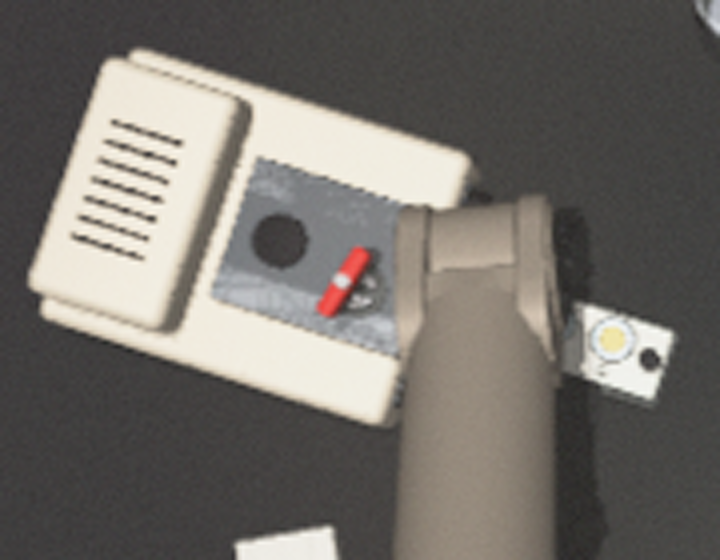

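The knob sits at top pixel (242.3, 209.3) against a prediction of (242.0, 209.5). That puts the carrier middle at imager x ≈ −0.110, lying level on the shelf and let go. Now I'll take it across the middle.

Emit:
step_arm(targets=[[0.4,0.7,35,0,0],[0.4,0.7,70,0,0],[0.4,0.7,95,0,0],[0.4,0.7,110,0,0],[0.4,0.7,116,0,0],[0.4,0.7,116,0,0],[0.4,0.7,116,0,0]], newtons=30)

```text
t: 11.3
eef_pos: [0.5238, 0.0766, 0.0878]
tool_rot: [0.0, 0.989, -0.148, 0.0]
contact_force: [-0.9, -0.2, -0.2]
gripper_width: 0.998
```

```bash
python3 - <<'E'
from t import *
go(I(-.11,0),.087,-16.95)
c=cam('side','s8.png')
im=cv2.imread('pics/s8.png')[100:240,200:340];cv2.imwrite('pics/s8c.png',cv2.resize(im,None,fx=4,fy=4,interpolation=cv2.INTER_CUBIC))
E
```

```text
t 11.3 pos [0.5238 0.0766 0.0878] jaw ang -17.02 F [-0.9 -0.2 -0.2] T [ 0.03 -0.05 -0.04] w 0.9983183273916514 tilt [ 0.0005 -0.0002] q [-0.53  0.49  0.34  2.05 -0.26  0.64 -0.32]
shift [-0.8 -1.   0.8] spin -0.07
```

View pics/s8c.png

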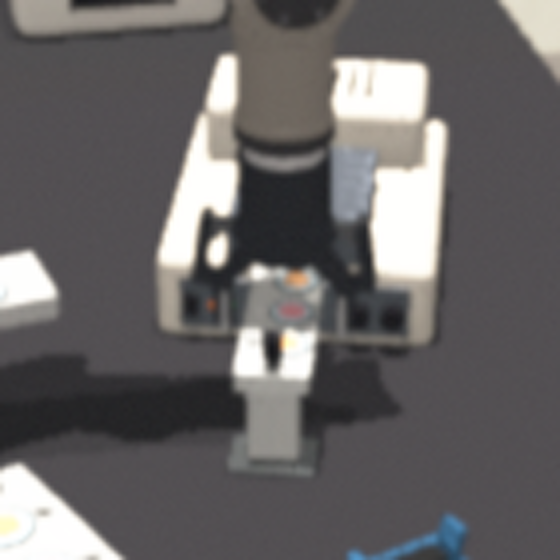

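The fingers straddle the plate with a gap on both sides, and no contact force shows. Closing.

Emit:
step_arm(targets=[[0,0,0,0,0.3],[0,0,0,0,0.6],[0,0,0,0,1],[0,0,0,0,1],[0,0,0,0,1],[0,0,0,0,1]], newtons=50)

```text
t: 11.85
eef_pos: [0.5237, 0.0777, 0.0884]
tool_rot: [-0.0, 0.989, -0.147, 0.0]
contact_force: [-2.7, -0.2, 7.3]
gripper_width: 0.656
```

```bash
python3 - <<'E'
from t import *
go(I(-.11,0),.15,-16.95)
E
```

```text
t 11.85 pos [0.5237 0.0777 0.0884] jaw ang -16.93 F [-2.7 -0.2  7.3] T [0.03 0.64 0.08] w 0.6562851850917975 tilt [0.0007 0.0009] q [-0.53  0.48  0.34  2.05 -0.26  0.64 -0.32]
shift [ -0.4  -0.  -61.6] spin 0.02
```

Emit:
step_arm(targets=[[0,0,-2,0,1],[0,0,-5,0,1],[0,0,-10,0,1],[0,0,-18,0,1],[0,0,-28,0,1],[0,0,-40,0,1],[0,0,-52,0,1],[0,0,-60,0,1],[0,0,-60,0,1],[0,0,-60,0,1]])

```text
t: 12.68
eef_pos: [0.5237, 0.0776, 0.1479]
tool_rot: [-0.0, 0.989, -0.147, 0.001]
contact_force: [-0.2, 0.2, -4.2]
gripper_width: 0.657
```

```bash
python3 - <<'E'
from t import *
C=np.array([.588,-.2395])
go(C,.15,20)
c=cam('side','s9.png');d=cam('top','t9.png')
im=cv2.imread('pics/s9.png')[100:240,200:340];cv2.imwrite('pics/s9c.png',cv2.resize(im,None,fx=4,fy=4,interpolation=cv2.INTER_CUBIC))
# cradle via side: base rectangle on z=.01 and saddles on z=.03
hs=cv2.cvtColor(c['frame'],cv2.COLOR_RGB2HSV)
b=(hs[...,1]>80)&(abs(hs[...,0].astype(int)-105)<15)
m=near(b,313,262);P=plane(c,m,.01);print(rect(P))
g=cv2.cvtColor(c['frame'],cv2.COLOR_RGB2GRAY)
hull=np.zeros_like(g);cs,_=cv2.findContours(m.astype(np.uint8),cv2.RETR_EXTERNAL,cv2.CHAIN_APPROX_NONE);cv2.fillPoly(hull,[cv2.convexHull(max(cs,key=cv2.contourArea))],1)
k=(hull>0)&(g<70)&(hs[...,1]<90)
n,l,st,ce=cv2.connectedComponentsWithStats(k.astype(np.uint8),connectivity=4)
for i in range(1,n):
    if st[i,4]>15: print(st[i],world(c,*ce[i],zp=.03))
L=cv2.createLineSegmentDetector().detect(cv2.resize(cv2.cvtColor(d['frame'],cv2.COLOR_RGB2GRAY)[155:220,270:360],None,fx=4,fy=4,interpolation=cv2.INTER_CUBIC))[0][:,0]
for q in L:
    if np.hypot(q[2]-q[0],q[3]-q[1])<90: continue
    q=(q+.5)/4-.5+np.array([270,155,270,155]);a=world(d,*q[:2],zp=.01);e=world(d,*q[2:],zp=.01);D=e-a
    print(a[:2],e[:2],np.degrees(np.arctan2(D[1],D[0])).round(2))
E
```

```text
t 12.6833 pos [0.5237 0.0776 0.1479] jaw ang -16.94 F [-0.2  0.2 -4.2] T [ 0.01  0.03 -0.05] w 0.6569438087599418 tilt [0.0012 0.0006] q [-0.57  0.39  0.38  2.02 -0.21  0.77 -0.36]
shift [153.9 284.6  -2.2] spin -36.94
((594.3594970703125, -235.9596710205078), (140.62571716308594, 229.67478942871094), 20.917985916137695)
[294 237  18   9  79] [ 0.5647 -0.1853  0.03  ]
[321 260  18  11  93] [ 0.6109 -0.3065  0.03  ]
[ 0.5015 -0.1648] [ 0.574  -0.3559] -69.2
[ 0.6009 -0.1241] [ 0.5023 -0.1617] -159.15
[ 0.6576 -0.2727] [ 0.6113 -0.15  ] 110.64
```

View pics/s9c.png

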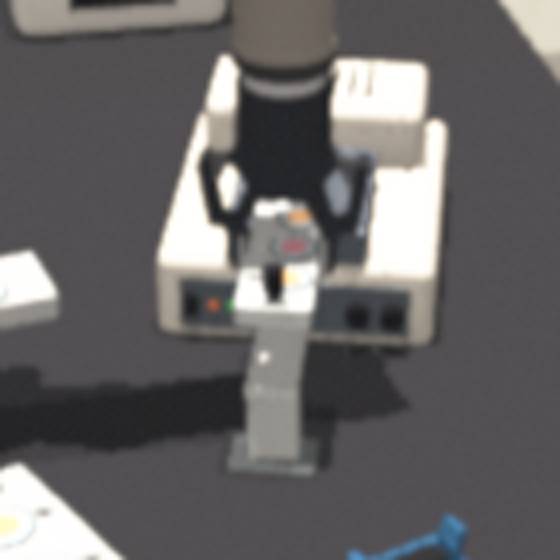

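```bash
python3 - <<'E'
from t import *
go([.5878,-.2408],.15,20.75)
E
```

```text
t 12.7833 pos [0.523  0.0775 0.1469] jaw ang -16.93 F [ 0.1  0.8 -4.7] T [-0.01  0.01  0.01] w 0.6587871594622791 tilt [-0.0008 -0.0001] q [-0.57  0.39  0.38  2.02 -0.21  0.77 -0.36]
shift [154.7 285.6  -3.1] spin -37.68
```

Emit:
step_arm(targets=[[2,4,0,0,1],[6,11,-1,-1.5,1],[14,26,-2,-3.4,1],[23,43,-3,-5.7,1],[34,63,-3,-8.3,1],[45,83,-3,-10.9,1],[56,103,-3,-13.6,1],[67,123,-3,-16.2,1],[77,143,-3,-18.8,1],[88,163,-3,-21.5,1],[99,183,-3,-24.1,1],[110,203,-3,-26.7,1],[121,223,-3,-29.4,1],[132,243,-3,-32,1],[141,260,-3,-34.3,1],[148,274,-3,-36.2,1],[153,283,-3,-37.3,1],[154.7,285.6,-3,-37.7,1],[154.7,285.6,-3,-37.7,1],[154.7,285.6,-3,-37.7,1]])

```text
t: 14.45
eef_pos: [0.5878, -0.2401, 0.1496]
tool_rot: [-0.001, 0.984, 0.18, -0.001]
contact_force: [0.1, 0.5, -4.6]
gripper_width: 0.657
```

```bash
python3 - <<'E'
from t import *
go([.5878,-.2408],.06,20.75)
c=cam('side','s10.png');d=cam('top','t10.png')
im=cv2.imread('pics/s10.png')[170:320,250:400];cv2.imwrite('pics/s10c.png',cv2.resize(im,None,fx=4,fy=4,interpolation=cv2.INTER_CUBIC))
E
```

```text
t 14.45 pos [ 0.5878 -0.2401  0.1496] jaw ang 20.74 F [ 0.1  0.5 -4.6] T [ 0.06 -0.04  0.01] w 0.6567158929648433 tilt [-0.0013  0.001 ] q [ 0.1   0.53  0.26  1.76 -0.17  0.87  0.8 ]
shift [-0.2  0.8 89.6] spin -0.01
```

View pics/s10c.png

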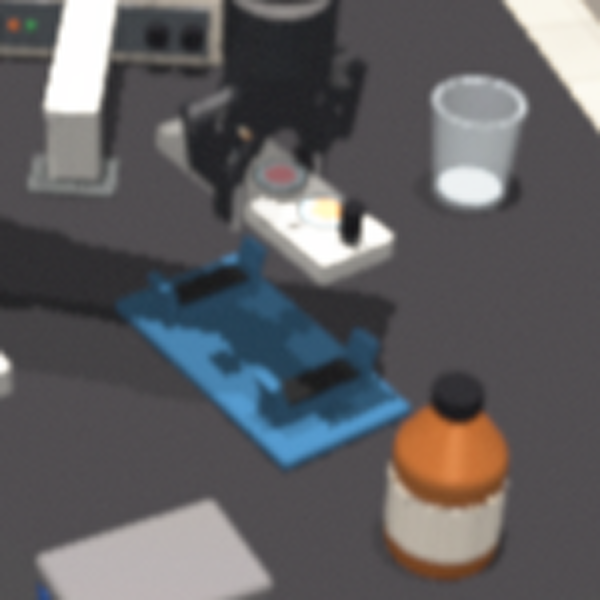

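View pics/t10.png

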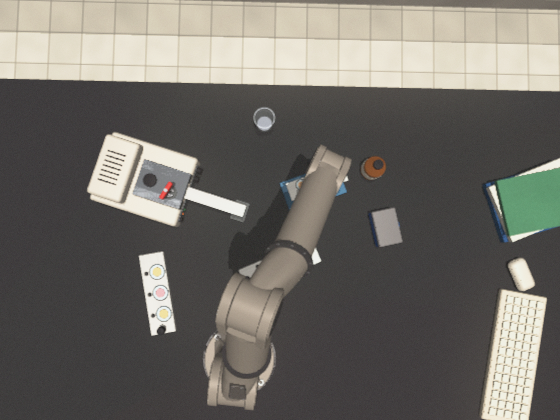

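```bash
python3 - <<'E'
from t import *
c=bot.read_camera('side'); o=bot.get_obs()['eef_pos']
e=np.array([.3543,-.935]);f=np.array([.935,.3543])
p=np.array(o[:2])
print('knob',pix(c,[*(p+.085*e),.148+.027]),'corners',pix(c,[*(p+.095*e-.0285*f),.156]),pix(c,[*(p+.095*e+.0285*f),.156]))
E
```

```text
knob (np.float64(337.06546390048635), np.float64(224.41105575712916)) corners (np.float64(330.17410530989844), np.float64(235.81004204294604)) (np.float64(347.5398621926739), np.float64(228.85369663978634))
```

Emit:
step_arm(targets=[[0,0.8,15,0,1],[0,0.8,35,0,1],[0,0.8,55,0,1],[0,0.8,72,0,1],[0,0.8,82,0,1],[0,0.8,87,0,1],[0,0.8,87,0,1],[0,0.8,87,0,1]])

```text
t: 15.27
eef_pos: [0.589, -0.2416, 0.0639]
tool_rot: [0.0, 0.984, 0.18, 0.0]
contact_force: [-0.7, -0.2, -4.5]
gripper_width: 0.662
```

```bash
python3 - <<'E'
from t import *
go([.5878,-.2408],.038,20.75)
c=cam('side','s11.png')
im=cv2.imread('pics/s11.png')[200:300,270:370];cv2.imwrite('pics/s11c.png',cv2.resize(im,None,fx=6,fy=6,interpolation=cv2.INTER_CUBIC))
E
```

```text
t 15.2667 pos [ 0.589  -0.2416  0.0639] jaw ang 20.77 F [-0.7 -0.2 -4.5] T [ 0.03 -0.   -0.04] w 0.6617422408375929 tilt [ 0.0008 -0.0002] q [ 0.13  0.65  0.23  1.8  -0.21  0.72  0.83]
shift [-0.9 -1.2 25.9] spin 0.02
```

View pics/s11c.png

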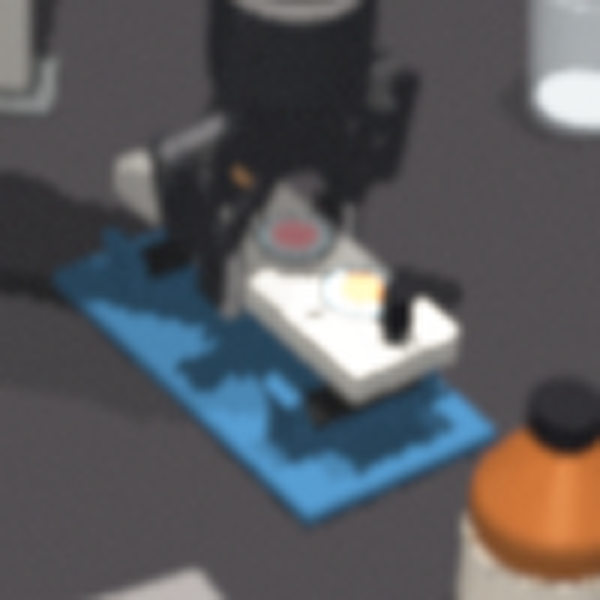

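The carrier is level just above the cradle, with the cheek tips at both sides and the black saddle under its front edge at crop (330, 400). I'll lower it gently.

Emit:
step_arm(targets=[[-0.5,-1,5,0,1],[-0.5,-1,9,0,1],[-0.5,-1,13,0,1],[-0.5,-1,16,0,1],[-0.5,-1,19,0,1],[-0.5,-1,21,0,1],[-0.5,-1,23,0,1],[-0.5,-1,23,0,1],[-0.5,-1,23,0,1]])

```text
t: 16.07
eef_pos: [0.5876, -0.2409, 0.0402]
tool_rot: [-0.0, 0.984, 0.18, -0.0]
contact_force: [0.5, -0.2, -3.5]
gripper_width: 0.656
```

```bash
python3 - <<'E'
from t import *
go([.5878,-.2408],.038,20.75)
c=cam('side','s12.png')
im=cv2.imread('pics/s12.png')[200:300,270:370];cv2.imwrite('pics/s12c.png',cv2.resize(im,None,fx=6,fy=6,interpolation=cv2.INTER_CUBIC))
E
```

```text
t 16.0667 pos [ 0.5876 -0.2409  0.0402] jaw ang 20.75 F [ 0.5 -0.2 -3.5] T [ 0.09 -0.04 -0.03] w 0.6561743137244983 tilt [-0.0002  0.    ] q [ 0.13  0.68  0.22  1.81 -0.22  0.68  0.84]
shift [ 0.2 -0.   2.2] spin 0.0
```

View pics/s12c.png

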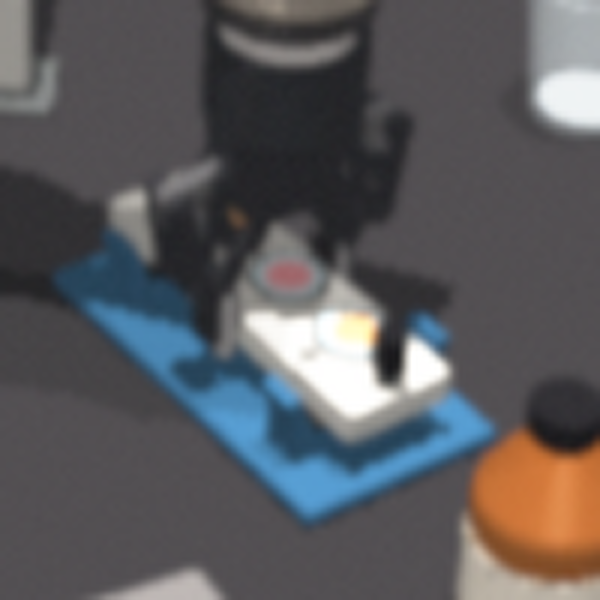

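Emit:
step_arm(targets=[[0,0,1,0,1],[0,0,1.5,0,1],[0,0,2,0,1],[0,0,2.5,0,1],[0,0,3,0,1],[0,0,3,0,1],[0,0,3,0,1]])

```text
t: 16.7
eef_pos: [0.5878, -0.2408, 0.0385]
tool_rot: [-0.0, 0.984, 0.18, 0.0]
contact_force: [-4.5, 2.0, 7.3]
gripper_width: 0.659
```

```bash
python3 - <<'E'
from t import *
go([.5878,-.2408],.038,20.75)
E
```

```text
t 16.7 pos [ 0.5878 -0.2408  0.0385] jaw ang 20.76 F [-4.5  2.   7.3] T [ 0.31  0.81 -0.04] w 0.6585092556919983 tilt [0.0003 0.0003] q [ 0.13  0.68  0.22  1.81 -0.22  0.68  0.84]
shift [ 0.  -0.   0.5] spin 0.01
```

It is seated: the vertical force went from −4.5 to +7 N at TCP z 38.5 mm. I'll release and rise.

Emit:
step_arm(targets=[[0,0,-1,0,0.6],[0,0,-1,0,0.3],[0,0,-1,0,0],[0,0,-1,0,0],[0,0,-1,0,0],[0,0,-1,0,0],[0,0,-20,0,0],[0,0,-50,0,0],[0,0,-90,0,0],[0,0,-130,0,0],[0,-35,-165,0,0],[0,-75,-170,0,0],[0,-115,-170,0,0],[0,-155,-170,0,0],[0,-190,-170,0,0],[0,-220,-170,0,0],[0,-220,-170,0,0],[0,-220,-170,0,0],[0,-220,-170,0,0]])

```text
t: 18.28
eef_pos: [0.5101, -0.0358, 0.2076]
tool_rot: [0.0, 0.984, 0.18, 0.0]
contact_force: [0.4, -1.1, 0.2]
gripper_width: 1.0
```

```bash
python3 - <<'E'
from t import *
go([.5878,-.2408],.038,20.75)
c=cam('side','s13.png');d=cam('top','t13.png')
im=cv2.imread('pics/s13.png')[100:320,230:400];cv2.imwrite('pics/s13c.png',cv2.resize(im,None,fx=2.7,fy=2.7,interpolation=cv2.INTER_CUBIC))
im=cv2.imread('pics/t13.png')[150:220,270:360];cv2.imwrite('pics/t13c.png',cv2.resize(im,None,fx=6,fy=6,interpolation=cv2.INTER_CUBIC))
e=np.array([.3543,-.935]);f=np.array([.935,.3543]);C=np.array([.5878,-.2408])
for a,b in((1,1),(1,-1),(-1,-1),(-1,1)):
    u,v=pix(d,[*(C+.095*a*e+.0285*b*f),.046]);print('exp corner',a,b,round((u-270)*6),round((v-150)*6))
P=cloud(d); g=d['frame'].min(2)
k=near((g>200)&(abs(P[...,2]-.046)<.02),313,170 if g[170,313]>200 else 180)
print(k.sum())
if k.sum()>200: print(rect(plane(d,k,.046)))
E
```

```text
t 18.2833 pos [ 0.5101 -0.0358  0.2076] jaw ang 20.74 F [ 0.4 -1.1  0.2] T [-0.02  0.02 -0.01] w 0.99992534695337 tilt [ 0.0008 -0.0004] q [-0.25  0.26  0.23  2.   -0.08  0.88  0.39]
shift [ -0.  219.1 169.7] spin -0.01
exp corner 1 1 404 113
exp corner 1 -1 439 207
exp corner -1 -1 123 320
exp corner -1 1 88 225
709
((588.70458984375, -239.70553588867188), (56.02322006225586, 187.3868865966797), 21.127214431762695)
```

View pics/s13c.png

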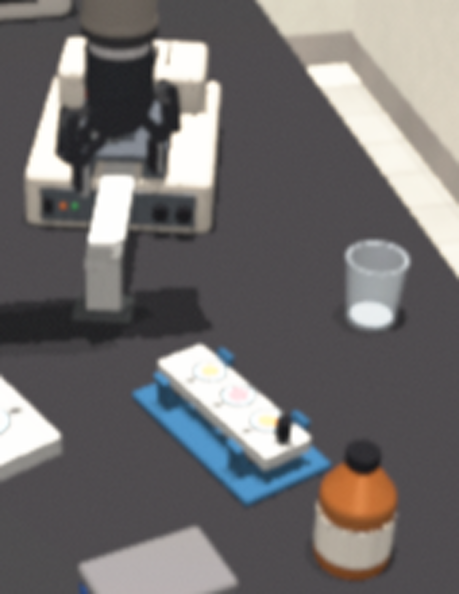

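View pics/t13c.png

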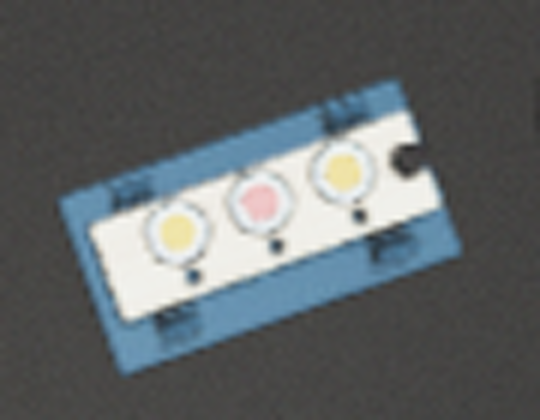

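The carrier lies between all four cheeks, centred on the base. One last check of the plunger, level and bystanders before handing in.

```bash
python3 - <<'E'
from t import *
d=cam('top');d0=np.load('top0.npy',allow_pickle=True).item()
h=cv2.cvtColor(d['frame'],cv2.COLOR_RGB2HSV)
r=(h[...,1]>120)&((h[...,0]<6)|(h[...,0]>174));k=np.zeros_like(r);k[170:210,140:190]=r[170:210,140:190]
uv=np.argwhere(k)[:,::-1].astype(np.float32);print('red',k.sum(),uv.mean(0),cv2.minAreaRect(uv), 'z',np.median(cloud(d)[k][:,2]))
P=cloud(d);g=d['frame'].min(2);k=near((g>200)&(abs(P[...,2]-.046)<.02),313,180);Q=P[k]
A=np.c_[Q[:,:2]-Q[:,:2].mean(0),np.ones(len(Q))];s=np.linalg.lstsq(A,Q[:,2],rcond=None)[0];print('plate plane slopes,z',s)
for n,b in(('beaker',(105,135,250,280)),('bottle',(152,184,358,390)),('tips',(205,250,368,405))):
    y0,y1,x0,x1=b;print(n,np.abs(d['frame'][y0:y1,x0:x1].astype(int)-d0['frame'][y0:y1,x0:x1]).mean().round(1))
E
```

```text
red 78 [165.7821 190.0769] ((165.61537170410156, 190.076904296875), (4.992301940917969, 18.30510711669922), 33.690067291259766) z 0.18312062077353497
plate plane slopes,z [ 0.0041 -0.0005  0.0456]
beaker 1.8
bottle 2.3
tips 1.9
```

```bash
python3 - <<'E'
from station import bot
print(bot.hand_in())
E
```

```text
the job is handed in; nothing more can be done
None
```

The dish imager is unloaded and the job was handed in about 18.4 s in; no verdict was reported.

- **Plunger:** I pulled it up about 15 mm, turned it about 76° anticlockwise, and let go. In the last pictures the handle was still turned across the slot. Its top was at z ≈ 0.183, against about 0.172–0.173 with the plunger down, so roughly 11–13 mm up. That is only a little over the 10.5 mm needed, and the depth readings are noisy.
- **Carrier on the shelf:** I drew it out by the knob until its middle was at imager x ≈ −0.110 and released it there. I then gripped it across the middle and lifted it about 60 mm, level.
- **Carrier in the cradle:** It lies between all four cheeks. Its centre is about 1–2 mm from the measured seat centre, yaw is within about 0.4°, tilt about 0.25°, and the plate top is at z 45.6 mm where 46 is expected.
- **Bystanders and arm:** The bottle, beaker and tip box showed no change from the first picture. The gripper is open and clear of everything, and the last contact force readings were about 1 N, which is noise.

My two measurements of the cradle centre along its length differed by about 2 mm in the top view. The side-view saddle estimate was about 5 mm off, because the cheeks partly hide the saddles there. Both are well within the 20 mm lengthways tolerance. No check failed.

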